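# Clear the sensor pot aside and hold the sprung gauge rod at its mark

## Task

The round sensor pot stands in the way of the sprung gauge rod: slide it sideways along the bench, without lifting it, until it stands wholly inside the green ring, and let go of it. Then take the black grip of the rod, pull the rod straight out against its spring until its orange pointer stands over the red mark on the white scale, and finish while holding it there, still. Leave the other things on the bench where they are.

Things in the scene. Friction and masses are not known exactly. Their poses are not given: they have to be found in the camera images.
- gauge: Fixed gauge: dark steel tube (30 mm diameter, axis 64 mm up) in two blue clamps on a foot 90 mm wide, white scale plate on top (56 mm wide, top face 88 mm up). Origin on the bench under the tube's mouth. +x runs along the tube away from the mouth (foot from x = -10 to +180 mm), z up; the rod is pulled out along -x. Place and yaw vary.
- rod: Sprung telescoping rod: slides out of the tube along the gauge's -x, 122 mm at most (end stop), springs back when let go. Pull: about 3.6 N at the start plus 0.09 N per mm (9.5 to 12.6 N at the mark), plus 0.4 N friction. Fully in (as at the start), its frame coincides with gauge. Carries a collar, the grip, and a thin bar with the pointer.
- rod_grip (a point): Middle of the rod's black grip, on the axis, 64 mm up: level cylinder, 18 mm diameter, 44 mm long along the gauge's x, between a 28 mm collar (tube side) and an orange 32 mm flange, 6 mm thick. Rod fully in: 40 mm out of the tube's mouth, flange face 68 mm. A thin bar rises from the collar to 97 mm up and runs back over the scale.
- pointer (a point): The rod's orange pointer, a crossbar 36 mm wide and 3 mm thick just above the scale plate; this point lies under it on the scale face. It moves with the rod, 165 mm behind the middle of the grip.
- mark (a point): Centre of the red band (10 mm wide along the gauge's x) painted across the white scale: the length mark. Its axes are those of the gauge. It lies 65 to 100 mm from the pointer at the start, towards the tube's mouth (-x); it does not move during the job.
- pot: Sensor pot: aluminium and green round housing 84 mm in diameter and 52 mm tall on a felt glide (sliding friction about 0.3), 0.4 to 0.75 kg, with an upright steel stub (20 mm diameter) on its lid from 52 to 92 mm height. Origin at the centre of its underside, z up. It starts on the bench before the rod's end, in the way of the rod.
- pot_stub (a point): Point on the axis of the pot's stub, 74 mm above the pot's underside: where to grip it from above.
- ring_green: Green ring painted flat on the mat, clear inside 108 mm, outside 122 mm diameter, where the pot is to stand. Origin at its centre, on the bench. To the left or to the right of the rod.
- ring_blue: Blue ring of the same size on the other side of the rod: not the place for the pot.
- end_cap: Bystander: loose aluminium cap, 72 mm diameter, 22 mm tall, origin under its centre.
- screwdriver: Bystander: yellow-handled screwdriver, 160 mm long, lying along its x, origin under its middle.
- tape_roll: Bystander: blue roll of tape, 56 mm diameter, 18 mm tall, lying flat, origin under its centre.
- spray_can: Bystander: red spray can, 54 mm diameter, 150 mm tall, origin under its centre.
- mug: Bystander: white mug, 80 mm diameter, 90 mm tall, origin under its centre.
- multimeter: Bystander: yellow multimeter lying flat, 150 x 78 x 40 mm, origin under its centre.
- wrench: Bystander: steel wrench, 170 mm long, lying along its x, origin under its middle.
Not all that is in view belongs to the job. What is shaped like the pot but pink is not meant.

How it is judged:
By the outcome, as a careful person would: the job done as asked, in the order asked, and still so for the second after the job is handed in, while the arm keeps its last pose, push and grip.
It also fails if it takes over 48 s, if anything falls off the work surface, if the arm or the gripper's body presses on something with over 40 N, if the wrist force passes 120 N, or if a joint passes its speed limit or range.

## Robot

A 7-joint arm with a two-finger parallel gripper is mounted at the origin on the work surface. World frame = base frame: x ahead of the robot, y to its left, z up, the work surface at z = 0. Lengths are in m, angles in degrees, forces in N, time in s.
With the tool pointing down it reaches from about 0.425 to 0.875 m from the base axis. Payload 4.7 kg.
Tool frame: the origin (TCP) lies at the centre of the arm's flange, where the gripper is bolted on; the fingertips stand 182 mm ahead of it and the grasp point (between the pads) lies 164 mm ahead of it; z points along the fingers, y is the line along which they close (so a half turn about z gives the same grasp; the last joint's range is limited). The gripper opens to 87 mm and grips with 3 to 60 N. Pads are 19 mm wide; open, the fingers measure 117 mm over their backs; the gripper's body (75 mm by 190 mm) begins 51 mm behind the grasp point.
Start: joints at [-69.265, 18.392, -4.016, 83.108, 1.295, 78.541, -3.26], TCP at [0.222, 0.611, 0.405] pointing down, gripper open.
Joint ranges: [-163.93, 163.93], [-17.29, 119.83], [-79.2, 71.16], [3.27, 140.29], [-89.18, 269.18], [5.43, 117.66], [-154.24, 154.24]. Speed limits (degrees/s): [147.25, 147.25, 180, 180, 180, 180, 180].

## Interface

Orientations are given as [roll, pitch, yaw] about the fixed x, y, z axes, in that order (R = Rz(yaw) Ry(pitch) Rx(roll)).
In Python, from cell import env gives the robot as it stands. The module is installed in compiled form; this text tells all that it offers.
- The arm moves only by the tool step_arm, never from a script. Its argument "steps" is one flat list of numbers, 5 for each row, row after row: the opening, from 0 (shut) to 1 (fully open), then the shift along the tool's x, y, z in mm, then the turn about the tool's z in degrees. In form: [grip, dx, dy, dz, roll, grip, dx, dy, dz, roll, ...]. A call has 1 to 12 rows; each row shifts and turns the commanded pose from where the row before left it, along the tool's axes as they then stand; what a row does not reach is not made up. A row lasts 1/8 s, in which the tool goes at most 62.5 mm and 10.7 degrees, less where a joint would pass 70% of its speed; a pose out of reach is approached as far as the arm can. A call with a gripper value outside its range is refused whole. The fingers move at their own pace and stop on an object; "grip_force" is the grip in N (left out, the last holds). Time passes only in rows, so rows that do not move let the fingers close. It gives the time, the measured TCP pose, the force, the opening and the grip force at its end, in the units of the state.
- env.get_obs(): the state, without advancing time (a new reading comes with each control period).
- env.read_camera(name): name is "scene" or "top"; returns a dict with "image" (384x512x3 uint8, red, green, blue), "camera_matrix" (3x3 intrinsics, pixels), "R" (3x3) and "t" (3): a world point X has camera coordinates R X + t. Camera axes: x right, y down, z forward; pixel columns grow to the right and rows downward; lengths in m; the calibration is good to about 2 mm. A picture is of the moment at which its call begins. There is no depth.
- env.sign_off(): hands the job in; it is judged then, once.
The state is a dict: "time_s": time; "qpos": joint angles; "joint_velocities": joint speeds; "effort": joint torques, N m; "tool_pos": TCP position; "tool_rot": TCP orientation; "force": force on the tool from outside, world axes, zero at the start; "wrist_torque": the same for the moment, N m; "grip_width": finger opening in m; "grasp_force": force on a finger pad.
Only numpy, scipy, OpenCV 4.12 (cv2) and the standard library are available. Lean on these libraries where they do the work, as an engineer would, in place of code of your own. Each camera call takes 0.05 s, during which the arm holds its last target. There are 200 camera calls.

## Working session

There is one attempt and no reset: what is moved stays moved. The work goes in short steps, Python scripts to look and compute and a tool call to move; the robot and the scene stay as the last step left them, time stands still between calls to the robot, and variables do not carry over. Pictures are saved under pics/ and viewed, at most 10 in all, crops included, and the job is handed in when it is done.

Besides the shell and the picture viewer there is one more tool, called in YAML: its name, and indented under it one key for each argument. step_arm: Moves the arm, as the interface text tells. Its arguments: {"type":"object","properties":{"steps":{"type":"array","items":{"type":"number"}},"grip_force":{"type":"number"}},"required":["steps"]}

```bash
mkdir -p pics
cat > h.py <<'E'
import numpy as np, cv2
from cell import env
def cam(n):
    return env.read_camera(n)
def save(n,im,s=1.0):
    cv2.imwrite(n,cv2.cvtColor(cv2.resize(im,None,fx=s,fy=s,interpolation=cv2.INTER_CUBIC),cv2.COLOR_RGB2BGR))
def ray(c,u,v,z):
    d=c["R"].T@np.linalg.inv(c["camera_matrix"])@np.array([u,v,1.]); o=-c["R"].T@c["t"]
    return o+d*(z-o[2])/d[2]
def proj(c,X):
    p=c["camera_matrix"]@(c["R"]@np.array(X,float)+c["t"]); return p[:2]/p[2]
E
python3 - <<'E'
from h import *
for n in("top","scene"):
    c=cam(n); save(f"pics/{n}0.png",c["image"],1.5)
    print(n,-c["R"].T@c["t"],c["R"].round(2).tolist(),c["camera_matrix"][0,0])
o=env.get_obs(); print(o)
E
```

```text
top [ 0.28100028 -0.01241249  1.90958308] [[-0.01, -1.0, -0.01], [-0.99, 0.01, -0.16], [0.16, 0.01, -0.99]] 493.99103611079056
scene [ 1.04350435 -0.75827694  0.72236921] [[0.86, 0.52, 0.0], [0.31, -0.51, -0.8], [-0.41, 0.69, -0.6]] 351.5787131858641
{'time_s': 0.1, 'qpos': array([-69.26422009,  18.43473414,  -4.01286045,  83.16674085,
         1.29157421,  78.54107672,  -3.26050573]), 'joint_velocities': array([-0.00150606, -0.31472747,  0.08422241, -0.10712975, -0.04241299,
        0.17582459, -0.13337193]), 'effort': array([-2.61735950e-04, -4.92574131e+01, -4.05873125e-01, -3.13396454e+01,
       -6.43056957e-02,  3.95818159e-02,  9.14818020e-05]), 'tool_pos': array([0.2215287 , 0.61089618, 0.40378139]), 'tool_rot': array([-1.79902476e+02,  2.90831919e-03,  1.60070067e+02]), 'force': array([-0.3334143 , -0.00862786,  0.48183525]), 'wrist_torque': array([-0.02304485, -0.04020235, -0.00742219]), 'grasp_force': 0.0, 'grip_width': 0.08727146489232467}
```

View pics/top0.png

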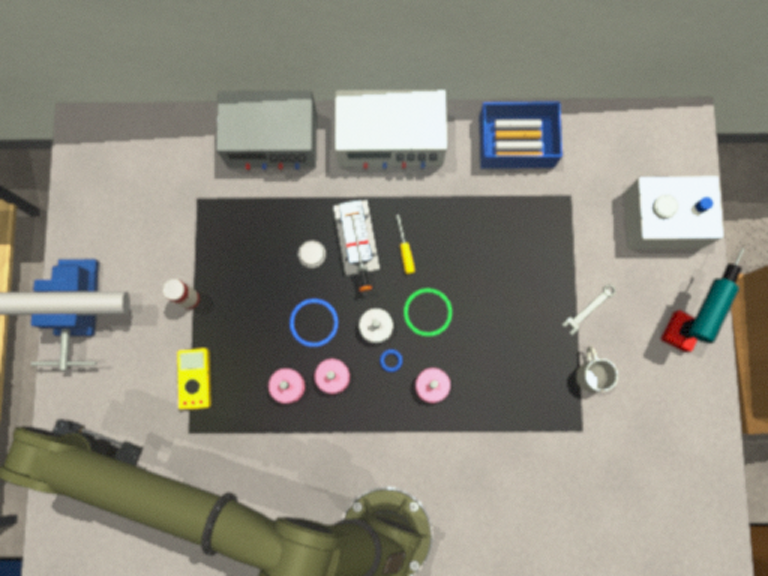

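View pics/scene0.png

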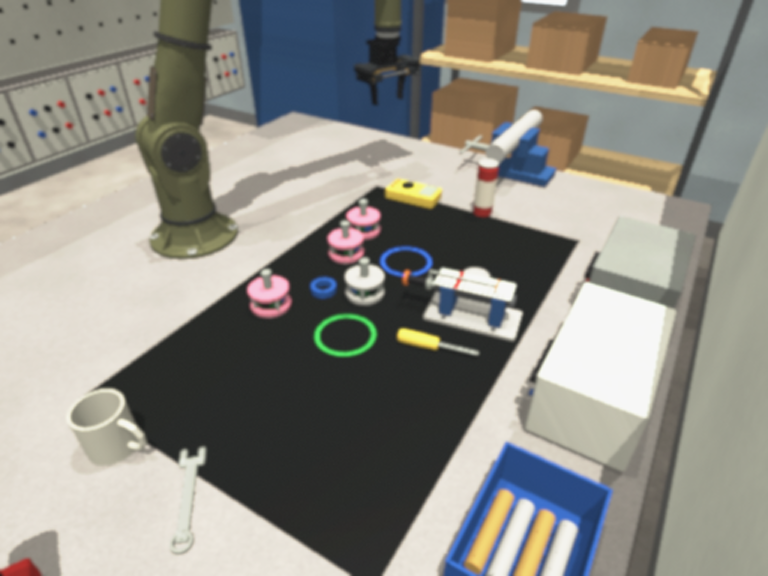

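The top view (768-px scale) shows these candidates for the pot: the aluminium/white-lidded one at (376,325), in front of the rod, and pink ones at (286,386), (332,377) and (433,386). I choose (376,325). The green ring is at (428,312), the blue ring at (314,322), and the rod end at about (365,290). Next I measure and check in a close crop.

Run:
```python
from h import *
a=cam("top"); b=cam("scene")
A=a["image"][125:265,190:320]; B=b["image"][160:250,195:355]
A=cv2.resize(A,None,fx=4,fy=4,interpolation=cv2.INTER_CUBIC); B=cv2.resize(B,None,fx=4.2,fy=4.2,interpolation=cv2.INTER_CUBIC)
# stacked separately
save("pics/top1.png",A); save("pics/sc1.png",B)
def blobs(c,lo,hi,roi,z,name,n=3):
    h=cv2.cvtColor(c["image"],cv2.COLOR_RGB2HSV); m=cv2.inRange(h,lo,hi); k=np.zeros_like(m); r0,r1,c0,c1=roi; k[r0:r1,c0:c1]=m[r0:r1,c0:c1]
    cs=sorted(cv2.findContours(k,cv2.RETR_EXTERNAL,cv2.CHAIN_APPROX_NONE)[0],key=cv2.contourArea,reverse=True)[:n]
    for q in cs:
        (x,y),s,an=cv2.minAreaRect(q); print(name,(round(x,1),round(y,1)),np.round(s,1),round(an),cv2.contourArea(q),ray(c,x,y,z).round(4)[:2])
T=(125,265,190,320); S=(160,250,195,355)
blobs(a,(45,120,80),(75,255,255),T,0,"greenT",1); blobs(b,(45,120,80),(75,255,255),(190,250,195,270),0,"greenS",1)
blobs(a,(100,120,80),(120,255,255),T,0,"blueT",2)
blobs(a,(0,0,110),(180,70,255),(195,240,230,270),.052,"potT",2)
blobs(a,(0,120,80),(5,255,255),(130,185,220,260),.088,"redT",2); blobs(b,(0,120,80),(5,255,255),S,.088,"redS",2)
blobs(a,(5,120,80),(18,255,255),(130,200,220,255),.064,"orT",3); blobs(b,(5,120,80),(18,255,255),(160,215,255,350),.064,"orS",3)
blobs(a,(0,0,190),(180,50,255),(130,190,220,260),.088,"plateT",2)
```

```text
greenT (285.0, 207.5) [31. 32.] 90 788.0 [ 0.5559 -0.1129]
greenS (230.0, 223.0) [28. 42.] 90 951.5 [ 0.5576 -0.1138]
blueT (209.0, 215.0) [32. 32.] 90 805.5 [0.5284 0.1836]
blueT (260.5, 240.0) [14. 15.] 90 167.0 [ 0.4297 -0.0164]
potT (250.3, 216.3) [23.3 22.6] 45 413.5 [0.5158 0.0219]
redT (234.1, 162.6) [0.6 4.1] 72 0.0 [0.7159 0.0817]
redT (242.0, 161.0) [4. 0.] 180 0.0 [0.7221 0.0516]
redS (305.0, 188.1) [1.3 4.1] 18 2.0 [0.7219 0.0564]
redS (307.3, 181.3) [0.7 1.4] 45 0.5 [0.7126 0.0934]
orT (243.0, 192.0) [4. 8.] 90 23.5 [0.6072 0.0488]
orS (269.8, 184.4) [ 5.2 11.2] 7 31.0 [0.6046 0.0475]
plateT (237.5, 157.3) [46.7 22. ] 79 669.5 [0.7366 0.0688]
plateT (241.0, 177.0) [0. 0.] 0 0.0 [0.6603 0.0555]
```

View pics/top1.png

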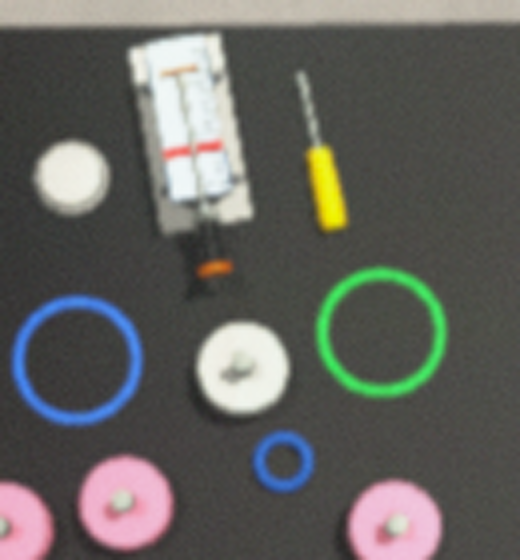

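View pics/sc1.png

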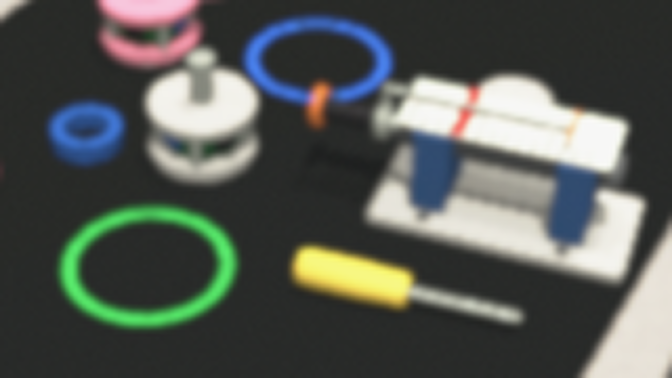

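The crops confirm the choice: the white-lidded pot with its grey stub stands before the orange flange, and the pink ones are decoys. From the top crop, the mark is at (193,149), the pointer at (179,71), the stub top at (245,360) and the flange at (215,268). In the scene crop, the mark is at (467,112), the pointer at (573,127) and the stub top at (203,58).

Run:
```python
from h import *
a=cam("top"); b=cam("scene")
T=lambda u,v,z:ray(a,190+u/4-.4,125+v/4-.4,z)[:2]; S=lambda u,v,z:ray(b,195+u/4.2-.4,160+v/4.2-.4,z)[:2]
for n,t,s,z in(("mark",(193,149),(467,112),.088),("ptr",(179,71),(573,127),.09),("flange",(215,268),(318,105),.064),("stubtop",(245,360),(203,58),.092)):
    print(n,T(*t,z).round(4),S(*s,z).round(4))
p=np.array(a["image"][160:166,225:255]); 
# plate axis by white-pixel PCA (top), edges
h=cv2.cvtColor(a["image"],cv2.COLOR_RGB2HSV)
m=np.zeros(h.shape[:2],np.uint8); m[130:190,220:260]=cv2.inRange(h,(0,0,110),(180,255,255))[130:190,220:260]
c=max(cv2.findContours(m,0,1)[0],key=cv2.contourArea); bx=cv2.boxPoints(cv2.minAreaRect(c)); print([ray(a,*q,.03)[:2].round(3).tolist() for q in bx])
print("reach start", env.get_obs()["tool_pos"])
```

```text
mark [0.7189 0.0673] [0.7199 0.0666]
ptr [0.7947 0.0806] [0.7939 0.0868]
flange [0.6087 0.0475] [0.6066 0.0471]
stubtop [0.5169 0.0189] [0.5198 0.0208]
[[0.84, 0.136], [0.857, 0.043], [0.663, 0.009], [0.647, 0.101]]
reach start [0.22153665 0.61102276 0.40438729]
```

step_arm:
  steps: [1,0,0,0,-10,1,0,0,0,-10,1,0,0,0,-10,1,-10,-35,0,0,1,-10,-45,0,0,1,-15,-50,0,0,1,-15,-50,0,0,1,-15,-50,0,0,1,-15,-50,0,0,1,-15,-50,0,0,1,-15,-50,0,0]

```text
time_s: 1.68
tool_pos: [0.3968, 0.2545, 0.405]
tool_rot: [180.0, 0.0, -169.9]
force: [0.9, -0.2, 0.2]
grip_width: 0.0871
grasp_force: 0.0
```

step_arm:
  steps: [1,-15,-50,0,0,1,-15,-50,0,0,1,-15,-50,0,0,1,-15,-50,0,0,1,-10,-35,0,0,1,0,0,0,0,1,0,0,0,0]

```text
time_s: 2.55
tool_pos: [0.5061, 0.0378, 0.4047]
tool_rot: [180.0, -0.0, -169.9]
force: [-0.7, 0.7, -0.7]
grip_width: 0.0869
grasp_force: 0.0
```

step_arm:
  steps: [1,-9,-19,0,0,1,0,0,40,0,1,0,0,40,0,1,0,0,40,0,1,0,0,20,0,1,0,0,12,0,1,0,0,10,0,1,0,0,0,0,1,0,0,0,0]

```text
time_s: 3.68
tool_pos: [0.5189, 0.02, 0.2435]
tool_rot: [180.0, 0.1, -169.9]
force: [-0.5, -0.2, -0.0]
grip_width: 0.087
grasp_force: 0.0
```

Run:
```python
from h import *
a=cam("top"); b=cam("scene")
A=cv2.resize(a["image"][170:265,190:320],(520,380),interpolation=cv2.INTER_CUBIC); B=cv2.resize(b["image"][120:250,195:355],(468,380),interpolation=cv2.INTER_CUBIC)
save("pics/g1.png",np.hstack([A[:,100:420],B]))
```

```text
(no output)
```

View pics/g1.png

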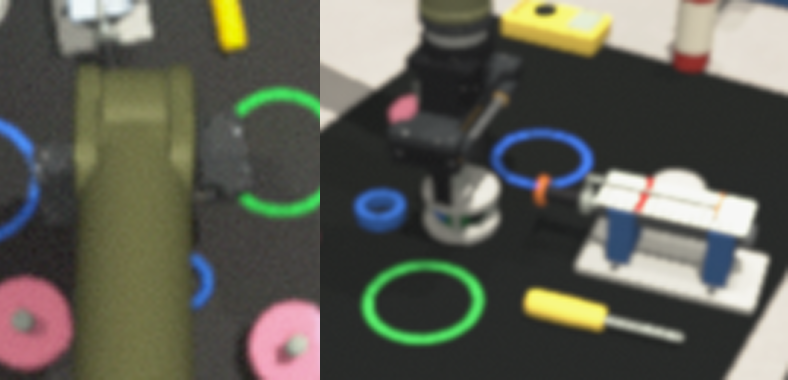

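The gripper straddles the stub: in the right-hand panel the fingers are at about (445,180) over the white pot. Now I close on it.

step_arm:
  steps: [0,0,0,0,0,0,0,0,0,0,0,0,0,0,0,0,0,0,0,0,0,0,0,0,0,0,0,0,0,0]
  grip_force: 25

```text
time_s: 4.53
tool_pos: [0.5185, 0.0199, 0.2427]
tool_rot: [180.0, 0.0, -169.9]
force: [-0.0, 0.7, -0.4]
grip_width: 0.0348
grasp_force: 0.0
```

step_arm:
  steps: [0,0,0,0,0,0,0,0,0,0,0,0,0,0,0,0,0,0,0,0,0,0,0,0,0]

```text
time_s: 5.15
tool_pos: [0.5185, 0.0201, 0.2428]
tool_rot: [180.0, 0.0, -169.9]
force: [-0.3, 1.6, 0.8]
grip_width: 0.0195
grasp_force: 25.0
```

step_arm:
  steps: [0,0,-6,0,0,0,-1,-12,0,0,0,-1,-12,0,0,0,-2,-12,0,0,0,-1,-12,0,0,0,-1,-12,0,0,0,-2,-12,0,0,0,-1,-12,0,0,0,-1,-12,0,0,0,-1,-12,0,0,0,-2,-12,0,0,0,-1,-12,0,0]

```text
time_s: 6.65
tool_pos: [0.5568, -0.1142, 0.2428]
tool_rot: [180.0, 0.0, -169.9]
force: [-0.3, 2.1, 2.5]
grip_width: 0.0197
grasp_force: 25.0
```

step_arm:
  steps: [0,0,0,0,0,0,0,0,0,0,0,0,0,0,0]

```text
time_s: 7.02
tool_pos: [0.5564, -0.1137, 0.2428]
tool_rot: [-180.0, 0.0, -169.9]
force: [-0.3, -1.5, -0.1]
grip_width: 0.0193
grasp_force: 25.0
```

Run:
```python
from h import *
a=cam("top"); b=cam("scene")
A=cv2.resize(a["image"][170:265,230:330],(400,380),interpolation=cv2.INTER_CUBIC); B=cv2.resize(b["image"][160:250,195:290],(400,380),interpolation=cv2.INTER_CUBIC)
save("pics/g2.png",np.hstack([A,B])); print(env.get_obs()["tool_pos"])
```

```text
[ 0.55640366 -0.11348354  0.2428055 ]
```

View pics/g2.png

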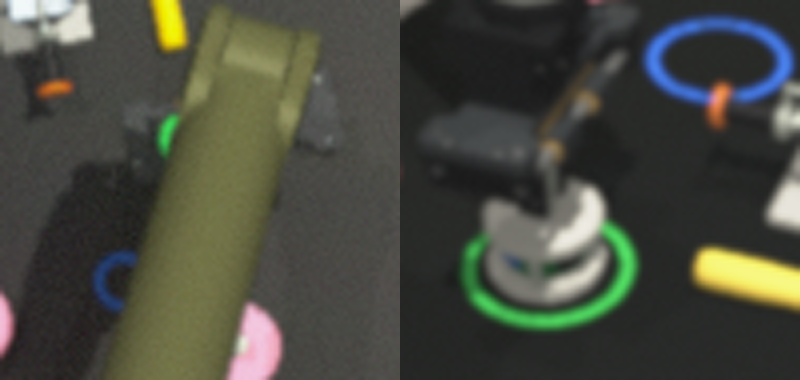

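The scene panel shows the pot inside the green ring, with green visible all round it at about (548,265). I release and rise.

step_arm:
  steps: [1,0,0,0,0,1,0,0,0,0,1,0,0,0,0,1,0,0,0,0,1,0,0,0,0,1,0,0,0,0,1,0,0,0,0,1,0,0,-15,0,1,0,0,-40,0,1,0,0,-40,0,1,0,0,-40,0,1,0,0,-25,0]

```text
time_s: 8.62
tool_pos: [0.5566, -0.114, 0.4064]
tool_rot: [-180.0, 0.2, -169.9]
force: [-0.4, -0.7, -0.7]
grip_width: 0.0869
grasp_force: 0.0
```

step_arm:
  steps: [1,-20,25,0,0,1,-24,40,0,0,1,-30,44,0,0,1,-30,40,0,0,1,0,0,0,0,1,0,0,0,0]

```text
time_s: 9.38
tool_pos: [0.6327, 0.0508, 0.4035]
tool_rot: [-179.9, 0.0, -169.9]
force: [0.2, -0.5, 0.1]
grip_width: 0.0874
grasp_force: 0.0
```

Run:
```python
from h import *
a=cam("top"); b=cam("scene")
A=cv2.resize(a["image"][125:265,220:320],(286,400),interpolation=cv2.INTER_CUBIC); B=cv2.resize(b["image"][160:250,195:310],(511,400),interpolation=cv2.INTER_CUBIC)
save("pics/g3.png",np.hstack([A,B])); print(env.get_obs()["tool_pos"])
c=b
h=cv2.cvtColor(c["image"],cv2.COLOR_RGB2HSV)
m=np.zeros(h.shape[:2],np.uint8); m[160:215,255:350]=cv2.inRange(h,(4,110,80),(18,255,255))[160:215,255:350]
q=max(cv2.findContours(m,0,1)[0],key=cv2.contourArea); r=cv2.minAreaRect(q); print(r,ray(b,*r[0],.064))
# bottom rim of the pot in the scene: predicted centre pixels
for X in((.557,-.1133,0),(.557-.042,-.1133,0),(.557,-.1133-.042,0),(.632,.0515,.064),(.6075,.0473,.064)): print(X,proj(b,X).round(1))
```

```text
[0.63253523 0.04941549 0.4035493 ]
((269.9324645996094, 184.4053955078125), (3.6167776584625244, 9.370742797851562), 9.462322235107422) [0.60501191 0.04739198 0.064     ]
(0.557, -0.1133, 0) [229.9 222.8]
(0.515, -0.1133, 0) [218.8 218.1]
(0.557, -0.1553, 0) [221.9 230.9]
(0.632, 0.0515, 0.064) [277.9 186.3]
(0.6075, 0.0473, 0.064) [270.6 184.7]
```

View pics/g3.png

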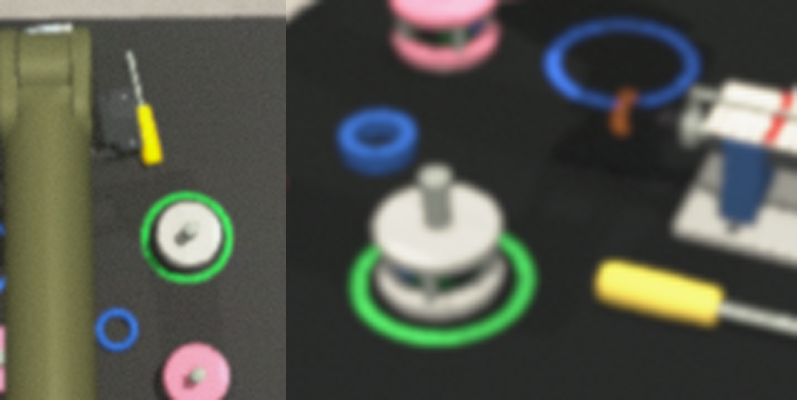

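The pot stands centred inside the green ring: in the top panel, pot at (188,235) and ring at (187,237). The flange is at (622,112) in the scene panel. I descend onto the grip.

step_arm:
  steps: [1,1,1,30,0,1,0,0,40,0,1,0,0,40,0,1,0,0,30,0,1,0,0,20,0,1,0,0,15.5,0,1,0,0,0,0,1,0,0,0,0]

```text
time_s: 10.48
tool_pos: [0.6322, 0.0521, 0.2284]
tool_rot: [-180.0, 0.1, -169.9]
force: [-0.5, 0.5, 0.7]
grip_width: 0.0871
grasp_force: 0.0
```

Run:
```python
from h import *
b=cam("scene")
save("pics/g4.png",b["image"][120:230,235:355],5); print(env.get_obs()["tool_pos"])
```

```text
[0.63226267 0.05221036 0.22860451]
```

View pics/g4.png

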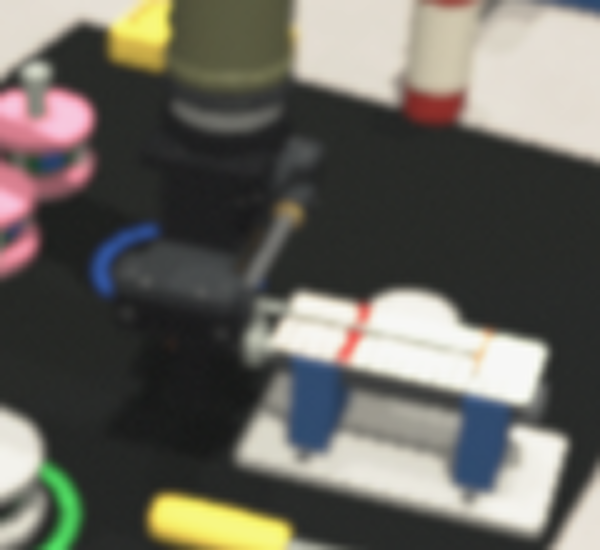

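The gripper is over the grip just outside the collar at (260,340). The pointer is at (485,350) and the mark at (355,332). I close on the grip.

step_arm:
  steps: [0,0,0,0,0,0,0,0,0,0,0,0,0,0,0,0,0,0,0,0,0,0,0,0,0,0,0,0,0,0,0,0,0,0,0,0,0,0,0,0,0,0,0,0,0,0,0,0,0,0,0,0,0,0,0,0,0,0,0,0]
  grip_force: 50

```text
time_s: 12.02
tool_pos: [0.6318, 0.051, 0.2273]
tool_rot: [-179.9, 0.0, -170.0]
force: [2.0, -4.2, -1.0]
grip_width: 0.017
grasp_force: 50.0
```

step_arm:
  steps: [0,4,0,0,0,0,6,0,0,0,0,8,0,0,0,0,8,0,0,0,0,8,0,0,0,0,8,0,0,0,0,8,0,0,0,0,8,0,0,0,0,7,0,0,0,0,5,0,0,0,0,0,0,0,0,0,0,0,0,0]

```text
time_s: 13.52
tool_pos: [0.5646, 0.0393, 0.2273]
tool_rot: [-179.9, 0.4, -170.0]
force: [10.1, -4.6, -9.7]
grip_width: 0.0167
grasp_force: 49.9
```

Run:
```python
from h import *
b=cam("scene"); a=cam("top")
B=cv2.resize(b["image"][172:212,285:335],(500,400),interpolation=cv2.INTER_CUBIC)
A=cv2.resize(a["image"][130:190,220:260],(267,400),interpolation=cv2.INTER_CUBIC)
save("pics/g5.png",np.hstack([B,A])); o=env.get_obs(); print(o["tool_pos"],o["force"])
```

```text
[0.56464495 0.03929485 0.22731908] [ 10.3155035   -4.21748229 -10.46100467]
```

View pics/g5.png

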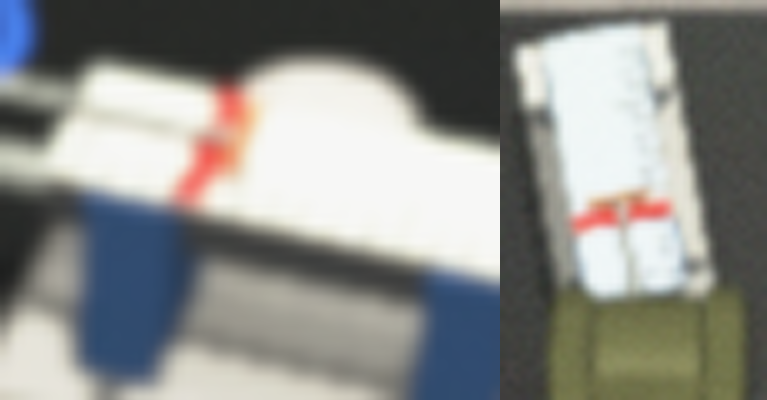

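The pointer is at (620,199) in the top panel, just short of the mark at (622,215), so about 8 mm remain.

step_arm:
  steps: [0,3,-0.3,0.4,0,0,3,0,0.3,0,0,2,0,0,0,0,0,0,0,0,0,0,0,0,0,0,0,0,0,0]

```text
time_s: 14.38
tool_pos: [0.5574, 0.0379, 0.2273]
tool_rot: [-179.9, 0.5, -170.0]
force: [10.4, -3.7, -7.7]
grip_width: 0.0166
grasp_force: 49.9
```

Run:
```python
from h import *
b=cam("scene"); a=cam("top")
B=cv2.resize(b["image"][172:212,285:335],(500,400),interpolation=cv2.INTER_CUBIC)
A=cv2.resize(a["image"][150:180,225:255],(400,400),interpolation=cv2.INTER_CUBIC)[:,70:360]
save("pics/g6.png",np.hstack([B,A])); o=env.get_obs(); print(o["tool_pos"],o["force"])
X=np.array([.7194,.067,.088]); e=np.array([np.cos(.178),np.sin(.178),0]); n=np.array([-e[1],e[0],0])
for k in(-.014,0,.014):
  for z in(0,.003):
    p=proj(b,X+k*n+[0,0,z]); q=proj(a,X+k*n+[0,0,z])
    print(k,z,((p-[285,172]+.5)*10).round(),((q-[225,150]+.5)*13.33-[70,0]+[500,0]).round())
```

```text
[0.5573598  0.03793231 0.22726212] [10.89574605 -4.70047866 -8.57155939]
-0.014 0 [200. 172.] [658. 154.]
-0.014 0.003 [201. 164.] [657. 152.]
0 0 [212. 146.] [609. 163.]
0 0.003 [213. 139.] [609. 160.]
0.014 0 [223. 122.] [561. 172.]
0.014 0.003 [224. 114.] [560. 169.]
```

View pics/g6.png

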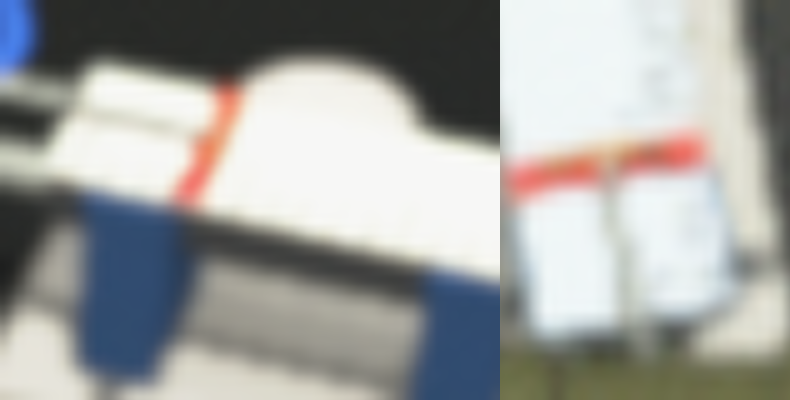

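The pointer now lies on the red band, slightly to its rear: (220,140) against the band centre (212,146) in the scene panel. It needs about 2 mm more.

step_arm:
  steps: [0,1,0,0,0,0,1,0,0,0,0,0,0,0,0,0,0,0,0,0,0,0,0,0,0]

```text
time_s: 15.1
tool_pos: [0.5555, 0.0376, 0.2273]
tool_rot: [-179.9, 0.5, -170.0]
force: [10.5, -4.9, -8.8]
grip_width: 0.0169
grasp_force: 49.9
```

Run:
```python
from h import *
from scipy.ndimage import map_coordinates as mc
X=np.array([.7194,.067,.088]); e=np.array([np.cos(.178),np.sin(.178),0]); n=np.array([-e[1],e[0],0])
s=np.arange(-.014,.0141,.001)
for nm in("scene","top"):
    im=np.mean([cam(nm)["image"].astype(float) for _ in range(6)],0); c=cam(nm)
    def prof(ks,z):
        o=[]
        for k in ks:
            P=np.array([proj(c,X+k*n+t*e+[0,0,z]) for t in s]); o.append([mc(im[...,i],[P[:,1],P[:,0]],order=1) for i in range(3)])
        return np.mean(o,0)
    cen=lambda w:(s*np.clip(w,0,None)).sum()/np.clip(w,0,None).sum()*1e3
    a=prof((-.023,-.022,.022,.023),0); b=prof((-.013,-.01,-.007,.007,.01,.013),.002)
    w=lambda p:(p[0]-p[2])-20
    print(nm,"band",cen(w(a)).round(2),"ptr zone G-B",cen(b[1]-b[2]-np.median(b[1]-b[2])-4).round(2),"R-B",cen(w(b)).round(2)); print((b[1]-b[2]).round().tolist()); print((a[1]-a[2]).round().tolist())
o=env.get_obs(); print(o["tool_pos"],o["force"],o["time_s"])
```

```text
scene band -0.52 ptr zone G-B 0.21 R-B 0.48
[5.0, 5.0, 5.0, 5.0, 6.0, 7.0, 8.0, 11.0, 14.0, 17.0, 21.0, 25.0, 28.0, 30.0, 31.0, 30.0, 28.0, 26.0, 23.0, 19.0, 16.0, 11.0, 8.0, 5.0, 4.0, 3.0, 3.0, 2.0, 2.0]
[6.0, 6.0, 6.0, 7.0, 8.0, 9.0, 11.0, 14.0, 17.0, 19.0, 20.0, 20.0, 21.0, 21.0, 20.0, 20.0, 20.0, 19.0, 18.0, 15.0, 12.0, 9.0, 6.0, 5.0, 4.0, 4.0, 4.0, 4.0, 4.0]
top band -0.62 ptr zone G-B 0.81 R-B -0.85
[-1.0, -1.0, -1.0, -1.0, -1.0, -0.0, -0.0, 1.0, 4.0, 6.0, 9.0, 13.0, 18.0, 22.0, 26.0, 26.0, 23.0, 19.0, 16.0, 12.0, 9.0, 5.0, 2.0, 0.0, -0.0, -0.0, -1.0, -1.0, -1.0]
[-2.0, -2.0, -2.0, -1.0, -1.0, -0.0, 1.0, 2.0, 3.0, 4.0, 6.0, 7.0, 9.0, 9.0, 9.0, 8.0, 7.0, 6.0, 5.0, 3.0, 2.0, 2.0, 1.0, 1.0, 1.0, 1.0, 1.0, 1.0, 1.0]
[0.55548715 0.03763717 0.22728143] [10.67790432 -4.49761848 -8.54851324] 15.8
```

The pointer is about 1 mm short of the band centre. I make one last small pull and settle.

step_arm:
  steps: [0,1,0,0,0,0,0,0,0,0,0,0,0,0,0,0,0,0,0,0,0,0,0,0,0,0,0,0,0,0]

```text
time_s: 16.55
tool_pos: [0.5545, 0.0375, 0.2273]
tool_rot: [-179.9, 0.5, -169.9]
force: [11.2, -4.2, -8.6]
grip_width: 0.0166
grasp_force: 49.9
```

Run:
```python
from h import *
o=env.get_obs(); print(o["tool_pos"],o["force"],np.abs(o["joint_velocities"]).max(),o["grasp_force"]); print(env.sign_off())
```

```text
[0.55454706 0.03748519 0.2272871 ] [11.2401147  -4.2431954  -8.60794309] 0.08223804796202086 49.92851223796606
the job is handed in; nothing more can be done
None
```

The job is handed in at about 16.6 s: the pot was slid into the green ring and let go, and the rod is held still at 50 N grip with its pointer within about 1 mm of the red mark's centre by camera estimate.

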